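Even up the printing press

ROBOT

A 6-joint arm with a two-finger parallel gripper is mounted at the origin on the work surface. World frame = base frame: x ahead of the robot, y to its left, z up, the work surface at z = 0. Lengths are in m, angles in rad, forces in N, time in s.
With the tool pointing down it reaches from about 0.35 to 0.975 m from the base axis. Payload 4.9 kg.
Tool frame: the origin (TCP) lies on the mounting face of the last link; the fingertips stand 173 mm ahead of it and the grasp point (between the pads) lies ctrl.pinch_z ahead of it (ctrl.pinch_z is the distance from the TCP to the grasp point, in m); z points along the fingers, y is the line along which they close (so a half turn about z gives the same grasp; the last joint's range is limited). The gripper opens to 85 mm and grips with 20 to 120 N. Pads are 22 mm wide; open, the fingers measure 114 mm over their backs; the gripper's body (76 mm by 85 mm) begins 54 mm behind the grasp point. The pads swing forward as they close: fully open they stand 13 mm farther back than shut.
Start: joints at [-1.433, 0.053, 1.613, -0, 1.476, -0.119], TCP at [0.159, -0.604, 0.405] pointing down, gripper open.
Joint ranges: [-3.01, 3.01], [-1.01, 2.22], [0.06, 2.58], [-1.02, 4.17], [0.09, 2.62], [-3.14, 3.14]. Speed limits (rad/s): [2.57, 2.57, 3.14, 3.14, 3.14, 3.14].

INTERFACE

Orientations are given as a rotation vector (axis times angle).
In Python, from station import telemetry, eyes, ctrl gives the robot as it stands.
- The arm moves only by the tool apply_moves, never from a script. Its argument "plan" is a list of rows, each a list of 5 numbers: the finger opening in m, from 0 to 0.0854, then the shift along the tool's x, y, z in m, then the turn about the tool's z in rad. In form: [[jaw, x, y, z, roll], ...]. A call has 1 to 12 rows; each row is the pose to reach, as a shift and turn from the pose commanded when the call began, along the tool's axes at that moment; what a row does not reach only later rows make up. A row lasts 1/12 s, in which the tool goes at most 41.7 mm and 7.16 degrees, less where a joint would pass 70% of its speed; a pose out of reach is approached as far as the arm can. A call with a gripper value outside its range is refused whole. The fingers move at their own pace and stop on an object; "newtons" is the grip in N (left out, the last holds). Time passes only in rows, so rows that repeat a pose let the fingers close. It gives the time, the measured TCP pose, the force, the opening and the grip force at its end, in the units of the state.
- telemetry.get_obs(): the state, without advancing time (a new reading comes with each control period).
- eyes.get_image(name): name is "scene" or "top"; returns a dict with "img" (384x512x3 uint8, blue, green, red), "range_z" (384x512 float32, m along the optical axis (not along the pixel's ray), 0 where there is no reading), "K" (3x3 intrinsics, pixels), "dist_coeffs" ([k1, k2, p1, p2, k3] as OpenCV has them; the pictures are not rectified), "pose" (4x4, takes a point from camera to world coordinates). Camera axes: x right, y down, z forward; pixel columns grow to the right and rows downward; lengths in m; the calibration is good to about 2 mm. A picture is of the moment at which its call begins.
- ctrl.finish_job(): hands the job in; it is judged then, once.
Trained networks look in a picture, given as the dict that the camera call returned (one of the last four; its "shot" number tells which), for a name from the list of things; names that differ only in an ending like _2 or _b are one class to them, and where a whole thing is asked for, a point or a joint stands for the part that bears it (a point fixed in the world has none). Each returns a list of dicts, best first, with "confidence" (0 to 1); they miss things now and then, are a little off and sometimes report something else, mostly with a low value. They report only what shows in the picture. A call takes as long as a camera call.
- eyes.search_frame(thing, picture): "box" ([left, top, right, bottom] in pixels, round what is visible of it).
- eyes.outline_of(thing, picture): "region" (384x512 bool, what is visible of it) and "box" ([left, top, right, bottom] in pixels, round what is visible of it).
- eyes.tip_of(thing, picture): "point" ([column, row] in pixels: a listed point, or the origin of a listed thing).
The state is a dict: "t": time; "q": joint angles; "dq": joint speeds; "effort": joint torques, N m; "tool_pos": TCP position; "tool_rot": TCP orientation; "contact_force": force on the tool from outside, world axes, zero at the start; "wrist_torque": the same for the moment, N m; "opening": finger opening in m; "grip_force": force on a finger pad.
Only numpy, scipy, OpenCV 4.12 (cv2) and the standard library are available. Lean on these libraries where they do the work, as an engineer would, in place of code of your own. Each camera call takes 0.05 s, during which the arm holds its last target. There are 200 camera calls.

TASK

One of the two pressure screws on the small printing press has been left slack: its pointer is swung round from its neighbour's. Set the loose T-key fully down on that screw's square head and with the key turn the screw clockwise until its pointer points the same way as the other one, then leave the key standing on it. Do not touch the screws with the fingers, do not turn the screw that is already right, and leave the stick box, the ink jar and the ink roller where they are.

Things in the scene. Friction and masses are not known exactly. Their poses are not given: they have to be found in the camera images.
- press: Grey table-top printing press, fixed to the bench. Origin: centre of its underside. Bed (360 x 180, top 52 up) along its x, roller along y. Two side frames, centres 120 either side of the origin along y, 125 high, each topped by a graduated dial plate (104 across) with an upright pressure screw in its middle. A star wheel stands outside the -y frame, 160 to 181 from the origin, up to 160 high.
- screw_a_head (a point): Screw a: centre of the top of its square head. Axes turn with the screw: z up, flats square to x and y, pointer along -x. Head 17 x 17, 24 tall, top 3 mm tapered to 13.5. Under it, 24 below this point (138 above the bench), is the top of a round collar, 48 across, on which the key's socket comes to rest.
- screw_b_head (a point): Pressure screw b: the same, for the other screw. Which of the two sits on the left and which on the right frame changes from start to start.
- screw_a_pointer (a point): Tip of screw a's pointer, a flat dark steel finger 9 wide and 4 thick, its tip 46 from the screw's axis, just above the dial.
- screw_b_pointer (a point): Tip of screw b's pointer, the same.
- screw_a (a joint): Angle of screw a in rad, growing anticlockwise seen from above (slacker). 0: pointer along the press's -x. At the start the screw that is right stands between -0.2 and 0.2, the slack one between 1.7 and 2.2; tightening is clockwise, to smaller values. It needs about 0.3 N m to turn and stays where left. Stops at -1.2 and 3.0.
- screw_b (a joint): Angle of screw b, the same. Read both to find the slack one.
- tee_key: Loose steel T-key, 0.5 kg, 166 long. Origin: centre of the socket's open end; z from there up the stem to the bar. Socket 34 x 34, 42 long; bore 19 x 19, 26 deep, sides parallel to x and y (1 mm play a side; 7 degrees of turn before it bites). Stem round, 14 thick. Centre of mass 85 from the origin. At first it lies on the bench, bar end 4 degrees lower, origin 20 up. It can stand on its socket.
- tee_key_bar (a point): Middle of the T-key's cross bar, 158 from the key's origin on the stem's axis; axes as the key's. The bar is round, 16 thick, 110 long along the key's y.
- stick_box: Open box glued from flat craft sticks, 114 x 114 and 55 high, loose. Origin: centre of its underside. Not to be disturbed.
- ink_jar: Closed jar, 64 across and 75 high, loose. Origin: centre of its underside. Not to be disturbed.
- ink_roller: Hand ink roller lying on the bench, loose: rubber roll 90 long and 36 thick along its y, wooden handle towards its -x, 205 long in all. Origin: on the bench under the roll. Not to be disturbed.

How it is judged:
On the way:
1. The T-key stands fully seated on the square head of the slack screw, which is still slack (((value of joint screw_a above 1.4 rad and horizontal distance between tee_key and screw_a_head below 0.005 m and z of tee_key in the frame of screw_a_head below -0.02 m and angle between tee_key's own z axis and vertical below 0.12 rad) or (value of joint screw_b above 1.4 rad and horizontal distance between tee_key and screw_b_head below 0.005 m and z of tee_key in the frame of screw_b_head below -0.02 m and angle between tee_key's own z axis and vertical below 0.12 rad))), for 0.2 s.
At the end, for the whole second after the job is handed in: The slack screw has been tightened so that both pointers point the same way to within 0.12 rad (7 degrees), the other screw is as it was, and the T-key stands at rest, upright (within 0.12 rad), on the screw it turned, its socket down to within 4 mm of the collar (angle between the x axis of screw_a_head and the x axis of screw_b_head, either way round below 0.12 rad and value of joint each of screw_a, screw_b below 0.45 rad and angle between tee_key's own z axis and vertical below 0.12 rad and linear speed of tee_key below 0.02 m/s and ((distance of screw_a_pointer from where it was at the start of the episode above 0.02 m and horizontal distance between tee_key and screw_a_head below 0.005 m and z of tee_key in the frame of screw_a_head below -0.02 m) or (distance of screw_b_pointer from where it was at the start of the episode above 0.02 m and horizontal distance between tee_key and screw_b_head below 0.005 m and z of tee_key in the frame of screw_b_head below -0.02 m))); the robot touches nothing.
It fails at once if the screw that is already right is turned (the pointers of both screws have moved, this one by more than 5 mm) (distance of each of screw_a_pointer, screw_b_pointer from where it was at the start of the episode above 0.005 m).
It fails at once if the fingers press on a pressure screw or its pointer (contact force between the fingers and screw_a above 3 N or contact force between the fingers and screw_b above 3 N).
It fails at once if the stick box, the ink jar or the ink roller is moved by more than 20 mm (distance of any of stick_box, ink_jar, ink_roller from where it was at the start of the episode above 0.02 m).
It also fails if it takes over 69 s, if anything falls off the work surface, if the arm or the gripper's body presses on something with over 40 N, if the wrist force passes 120 N, or if a joint passes its speed limit or range.

## Working session

There is one attempt and no reset: what is moved stays moved. The work goes in short steps, Python scripts to look and compute and a tool call to move; the robot and the scene stay as the last step left them, time stands still between calls to the robot, and variables do not carry over. Pictures are saved under pics/ and viewed, at most 10 in all, crops included, and the job is handed in when it is done.

Besides the shell and the picture viewer there is one more tool, called after "Call:" as name(argument=value, ...) on one line, values as JSON. apply_moves: Moves the arm, as the interface text tells. Its arguments: {"type":"object","properties":{"plan":{"type":"array","items":{"type":"array","items":{"type":"number"}}},"newtons":{"type":"number"}},"required":["plan"]}

```bash
mkdir -p pics; ls
cat > h.py <<'E'
import numpy as np, cv2
from station import telemetry, eyes, ctrl
from scipy.spatial.transform import Rotation as R
def ray(p,uv):
    u=cv2.undistortPoints(np.array([[uv]],float),p["K"],np.array(p["dist_coeffs"]))[0,0]
    return np.array([u[0],u[1],1.])
def at_z(p,uv,z):
    T=np.array(p["pose"]); d=T[:3,:3]@ray(p,uv); o=T[:3,3]; return o+d*(z-o[2])/d[2]
def cloud(p,mask=None):
    r=p["range_z"]; m=(r>0) if mask is None else (r>0)&mask
    v,u=np.nonzero(m)
    n=cv2.undistortPoints(np.stack([u,v],1).astype(float)[:,None],p["K"],np.array(p["dist_coeffs"]))[:,0]
    P=np.c_[n,np.ones(len(n))]*r[v,u][:,None]; T=np.array(p["pose"]); return P@T[:3,:3].T+T[:3,3]
E
python3 - <<'E'
from h import *
np.set_printoptions(precision=4,suppress=True)
o=telemetry.get_obs(); print(o["t"],o["tool_pos"],o["tool_rot"],ctrl.pinch_z,o["contact_force"])
for c in("top","scene"):
    p=eyes.get_image(c); cv2.imwrite(f"pics/{c}0.png",p["img"]); print(c,np.array(p["pose"])[:3,3])
    for n,z in(("screw_a_head",.162),("screw_a_pointer",None),("tee_key",.02),("tee_key_bar",.01),("press",0)):
        for d in eyes.tip_of(n,p)[:3]:
            z2=.135 if z is None else z
            print(n,round(d["confidence"],2),np.round(d["point"],1),at_z(p,d["point"],z2))
    for n in("tee_key","stick_box","ink_jar","ink_roller","press"):
        for d in eyes.outline_of(n,p)[:1]:
            q=cloud(p,d["region"]); print(n,round(d["confidence"],2),np.round(d["box"]),np.percentile(q,[2,50,98],axis=0).round(3).tolist() if len(q) else 0)
E
```

```text
pics
0.0 [ 0.1587 -0.6042  0.4035] [-3.1137 -0.402   0.0001] 0.1547 [-0.4896  0.2884 -0.388 ]
top [0.4319 0.1311 1.2564]
screw_a_head 0.58 [404.1 172.9] [ 0.6016 -0.2753  0.162 ]
screw_a_head 0.51 [315.7 196.3] [ 0.532 -0.016  0.162]
screw_a_pointer 0.77 [319.1 212.6] [ 0.4868 -0.0292  0.135 ]
tee_key 0.58 [241.3 201.8] [0.5258 0.205  0.02  ]
tee_key_bar 0.62 [196.3 186.6] [0.5757 0.3544 0.01  ]
press 0.84 [342.4 195.3] [ 0.5506 -0.1259  0.    ]
press 0.42 [241.4 203.4] [0.5221 0.2058 0.    ]
press 0.33 [396.2 180.6] [ 0.6006 -0.3075  0.    ]
tee_key 0.72 [190. 169. 244. 210.] [[0.516, 0.21, -0.002], [0.557, 0.312, 0.018], [0.626, 0.375, 0.04]]
stick_box 0.87 [123. 171. 166. 213.] [[0.496, 0.471, -0.002], [0.554, 0.532, 0.01], [0.608, 0.579, 0.058]]
ink_jar 0.84 [216. 137. 240. 157.] [[0.67, 0.223, 0.011], [0.693, 0.249, 0.074], [0.723, 0.28, 0.08]]
ink_roller 0.92 [111. 232. 149. 284.] [[0.264, 0.518, 0.003], [0.392, 0.577, 0.031], [0.427, 0.62, 0.039]]
press 0.93 [298. 135. 417. 253.] [[0.387, -0.29, 0.016], [0.55, -0.139, 0.056], [0.72, 0.011, 0.129]]
scene [ 1.2611 -0.1423  0.641
[... 211 characters left out ...]
289 0.21   0.02  ]
tee_key_bar 0.87 [331.  213.1] [0.5941 0.3466 0.01  ]
press 0.75 [152.4 251.6] [ 0.5442 -0.1376  0.    ]
press 0.72 [322.1 250.3] [0.7035 0.2546 0.    ]
tee_key 0.98 [278. 201. 338. 223.] [[0.522, 0.206, 0.001], [0.556, 0.266, 0.016], [0.632, 0.37, 0.037]]
stick_box 0.96 [349. 167. 408. 211.] [[0.504, 0.468, 0.001], [0.559, 0.526, 0.031], [0.616, 0.582, 0.056]]
ink_jar 0.75 [306. 220. 335. 259.] [[0.682, 0.222, 0.001], [0.721, 0.242, 0.051], [0.736, 0.274, 0.076]]
ink_roller 0.97 [335. 140. 375. 170.] [[0.267, 0.516, -0.001], [0.409, 0.571, 0.025], [0.433, 0.612, 0.037]]
press 0.85 [ 54. 185. 231. 323.] [[0.402, -0.301, 0.016], [0.607, -0.146, 0.056], [0.732, 0.01, 0.128]]
```

Run:
```python
import cv2,numpy as np
a=cv2.imread("pics/top0.png")[125:265,180:430]; cv2.imwrite("pics/a.png",cv2.resize(a,None,fx=3.2,fy=3.2,interpolation=cv2.INTER_CUBIC))
a=cv2.imread("pics/scene0.png")[130:330,50:350]; cv2.imwrite("pics/b.png",cv2.resize(a,None,fx=2.6,fy=2.6,interpolation=cv2.INTER_CUBIC))
```

```text
(no output)
```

View pics/a.png

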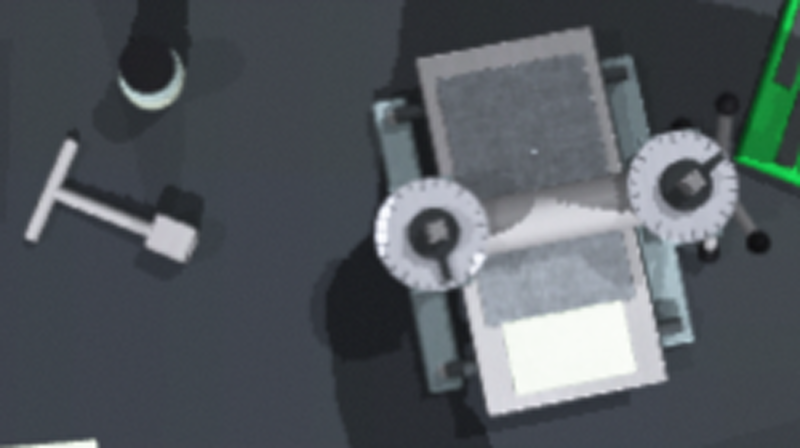

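View pics/b.png

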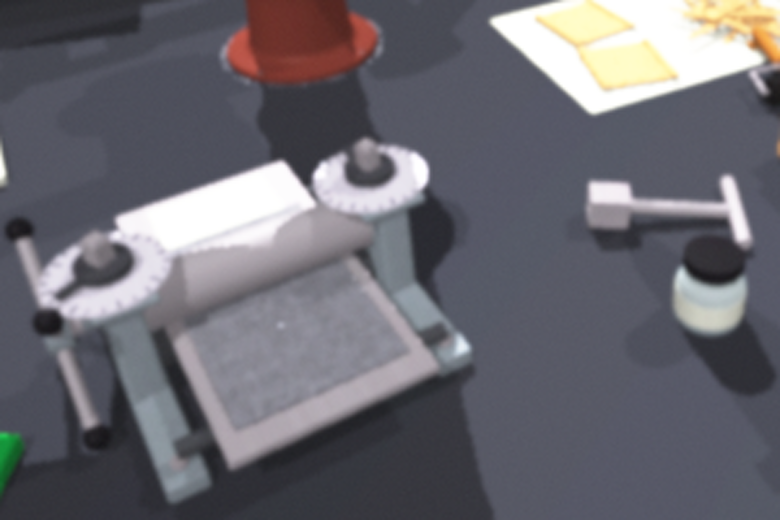

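The top view shows the left dial (full-image px ≈316,198) with its pointer down the bed, which is correct. The right dial (≈395,182) points up-right, so that is the slack one. The key lies flat, with its bar middle at ≈(196,184) and its socket at ≈(240,200).

Run:
```python
from h import *
np.set_printoptions(precision=4,suppress=True)
top=eyes.get_image("top"); sc=eyes.get_image("scene")
def f(x,y,s,ox,oy): return ((x+.5)/s-.5+ox,(y+.5)/s-.5+oy)
A=lambda x,y,z:at_z(top,f(x,y,3.2,180,125),z); B=lambda x,y,z:at_z(sc,f(x,y,2.6,50,130),z)
print("collarR",A(684,184,.138),"headR",A(691,182,.162),B(97,237,.162))
print("collarL",A(435,235,.138),"headL",A(437,231,.162),B(366,143,.162))
print("tips R",A(720,156,.132),"L",A(447,280,.132))
print("bar ends",A(72,140,.009),A(32,238,.009),B(727,180,.009),B(743,243,.009))
print("bed L edge",A(418,62,.052),A(490,415,.052),"R",A(592,28,.052),A(666,380,.052))
for p in(top,sc):
    m=eyes.outline_of("tee_key",p)[0]["region"]; q=cloud(p,m); q=q[q[:,2]>.004]
    st=[]
    c=q[:,:2]; d=np.array([.065,.142]);d/=np.linalg.norm(d)
    s=c@d; n=c@np.array([-d[1],d[0]])
    for lo in np.arange(s.min(),s.max(),.015):
        k=(s>=lo)&(s<lo+.015); print(round(lo-s.min(),3),k.sum(),n[k].min().round(4) if k.any() else 0,n[k].max().round(4) if k.any() else 0,np.median(c[k],axis=0),q[k,2].max().round(3))
    for d in eyes.tip_of("screw_a_head",p)[:3]+eyes.tip_of("screw_b_head",p)[:3]: print(d["confidence"],d["point"],at_z(p,d["point"],.162))
o=telemetry.get_obs(); M=R.from_rotvec(o["tool_rot"]).as_matrix(); print(M, o["t"])
```

```text
collarR [ 0.5773 -0.2507  0.138 ] headR [ 0.5761 -0.249   0.162 ] [ 0.5797 -0.2515  0.162 ]
collarL [ 0.5289 -0.0189  0.138 ] headL [ 0.5304 -0.0175  0.162 ] [ 0.5314 -0.0183  0.162 ]
tips R [ 0.6047 -0.2881  0.132 ] L [ 0.4882 -0.0304  0.132 ]
bar ends [0.6364 0.3365 0.009 ] [0.5346 0.3757 0.009 ] [0.5335 0.3786 0.009 ] [0.6352 0.3352 0.009 ]
bed L edge [ 0.7095 -0.0151  0.052 ] [ 0.361  -0.0833  0.052 ] R [ 0.7461 -0.1913  0.052 ] [ 0.3949 -0.2575  0.052 ]
0.0 48 -0.4044 -0.3729 [0.527  0.2176] 0.042
0.015 44 -0.4031 -0.373 [0.5319 0.2308] 0.042
0.03 37 -0.4023 -0.3736 [0.5369 0.2438] 0.041
0.045 15 -0.3929 -0.3816 [0.5441 0.2574] 0.027
0.06 13 -0.3906 -0.382 [0.5504 0.2738] 0.028
0.075 13 -0.3899 -0.3809 [0.5539 0.2872] 0.026
0.09 17 -0.3902 -0.3787 [0.5604 0.3008] 0.025
0.105 20 -0.3908 -0.3776 [0.5667 0.3141] 0.025
0.12 19 -0.3899 -0.3766 [0.5704 0.328 ] 0.023
0.135 26 -0.3918 -0.3361 [0.5767 0.3445] 0.019
0.15 140 -0.4361 -0.329 [0.5856 0.3549] 0.023
0.165 6 -0.4336 -0.3615 [0.6092 0.3545] 0.012
0.74 [315.3, 198.0] [ 0.5271 -0.0148  0.162 ]
0.68 [395.8, 184.2] [ 0.5683 -0.2494  0.162 ]
0.0 85 -0.4125 -0.3785 [0.5435 0.212 ] 0.039
0.015 87 -0.4126 -0.3742 [0.5498 0.2258] 0.038
0.03 74 -0.4095 -0.3763 [0.5543 0.2394] 0.037
0.045 22 -0.3986 -0.3865 [0.5507 0.2566] 0.025
0.06 27 -0.3985 -0.3887 [0.5583 0.2692] 0.022
0.075 20 -0.3986 -0.3866 [0.5629 0.2851] 0.022
0.09 26 -0.3974 -0.3834 [0.5688 0.2979] 0.021
0.105 26 -0.3955 -0.3845 [0.5738 0.312 ] 0.02
0.12 25 -0.3952 -0.386 [0.5798 0.3264] 0.018
0.135 36 -0.5223 -0.3364 [0.584 0.342] 0.076
0.15 132 -0.4426 -0.3335 [0.598  0.3497] 0.018
0.165 5 -0.4386 -0.4115 [0.631  0.3451] 0.014
0.69 [191.3, 183.0] [ 0.5251 -0.0147  0.162 ]
0.7 [87.8, 218.4] [ 0.5716 -0.2498  0.162 ]
[[ 0.9672  0.254   0.    ]
 [ 0.254  -0.9672 -0.    ]
 [ 0.      0.     -1.    ]] 1.5
```

Call:
apply_moves(plan=[[0.0854, 0.456, -0.397, 0, 0.64], [0.0854, 0.456, -0.397, 0, 0.64], [0.0854, 0.456, -0.397, 0, 0.64], [0.0854, 0.456, -0.397, 0, 0.64], [0.0854, 0.456, -0.397, 0, 0.64], [0.0854, 0.456, -0.397, 0, 0.64], [0.0854, 0.456, -0.397, 0, 0.64], [0.0854, 0.456, -0.397, 0, 0.64], [0.0854, 0.456, -0.397, 0, 0.64], [0.0854, 0.456, -0.397, 0, 0.64], [0.0854, 0.456, -0.397, 0, 0.64], [0.0854, 0.456, -0.397, 0, 0.64]], newtons=20)

```text
t: 2.5
tool_pos: [0.4392, -0.1914, 0.4051]
tool_rot: [3.084, -0.598, 0.002]
contact_force: [1.3, -0.9, -0.1]
opening: 0.0852
grip_force: 0.0
```

```bash
cat > to.py <<'E'
# python3 to.py x y z(TCP) [azimuth of tool x in deg] : shift/roll in tool axes
import sys; from h import *
np.set_printoptions(precision=4,suppress=True)
o=telemetry.get_obs(); M=R.from_rotvec(o["tool_rot"]).as_matrix(); a=[float(x) for x in sys.argv[1:]]
az=np.degrees(np.arctan2(M[1,0],M[0,0]))
print("t",o["t"],"pos",np.array(o["tool_pos"]),"az",az,"tilt",M[:,2],"F",np.array(o["contact_force"]),"q",np.array(o["q"]),"op",o["opening"])
print("shift",M.T@(np.array(a[:3])-o["tool_pos"]), "roll",np.radians((az-a[3]+180)%360-180) if len(a)>3 else "")
E
python3 to.py .5655 .364 .25 -22
```

```text
t 2.5 pos [ 0.4392 -0.1914  0.4051] az -21.95930681430758 tilt [ 0.0011 -0.0007 -1.    ] F [ 1.2943 -0.9471 -0.0537] q [-0.5665 -0.3091  1.9413 -0.      1.5081  1.3875] op 0.08521053723387735
shift [-0.0908 -0.5624  0.1549] roll 0.0007102300734581577
```

Call:
apply_moves(plan=[[0.0854, -0.091, -0.562, 0.155, 0], [0.0854, -0.091, -0.562, 0.155, 0], [0.0854, -0.091, -0.562, 0.155, 0], [0.0854, -0.091, -0.562, 0.155, 0], [0.0854, -0.091, -0.562, 0.155, 0], [0.0854, -0.091, -0.562, 0.155, 0], [0.0854, -0.091, -0.562, 0.155, 0], [0.0854, -0.091, -0.562, 0.155, 0], [0.0854, -0.091, -0.562, 0.155, 0], [0.0854, -0.091, -0.562, 0.155, 0], [0.0854, -0.091, -0.562, 0.155, 0], [0.0854, -0.091, -0.562, 0.155, 0]])

```text
t: 3.5
tool_pos: [0.5452, 0.2793, 0.2729]
tool_rot: [-3.084, 0.598, -0.001]
contact_force: [0.3, -0.5, 1.0]
opening: 0.0853
grip_force: 0.0
```

```bash
python3 to.py .5655 .364 .25 -22
```

```text
t 3.5 pos [0.5452 0.2793 0.2729] az -21.93164394319897 tilt [ 0.0005  0.     -1.    ] F [ 0.2688 -0.5328  0.9678] q [ 0.352   0.1375  1.7508 -0.0001  1.2528  2.3057] op 0.08534173114646741
shift [-0.0128 -0.0862  0.0229] roll 0.0011930382548583477
```

Call:
apply_moves(plan=[[0.0854, -0.012, -0.06, 0.016, 0], [0.0854, -0.012, -0.06, 0.016, 0], [0.0854, -0.012, -0.06, 0.016, 0], [0.0854, -0.012, -0.06, 0.016, 0], [0.0854, -0.012, -0.06, 0.016, 0]])

```text
t: 3.92
tool_pos: [0.5564, 0.3368, 0.2575]
tool_rot: [3.084, -0.598, 0.0]
contact_force: [-0.6, -0.7, 0.4]
opening: 0.085
grip_force: 0.0
```

```bash
python3 to.py .5655 .364 .177 -22
python3 - <<'E'
from h import *
for c,b in(("scene",(130,230,250,400)),("top",(140,240,150,270))):
    p=eyes.get_image(c); a=p["img"][b[0]:b[1],b[2]:b[3]]; cv2.imwrite(f"pics/c_{c}.png",cv2.resize(a,None,fx=4,fy=4,interpolation=cv2.INTER_CUBIC))
a=[cv2.imread(f"pics/c_{c}.png") for c in("scene","top")]; w=600
cv2.imwrite("pics/c.png",cv2.resize(np.hstack([a[0],a[1][:, :480]]),(800,296)))
E
```

```text
t 3.9167 pos [0.5564 0.3368 0.2575] az -21.960930346923316 tilt [-0.0001 -0.0005 -1.    ] F [-0.553  -0.7059  0.3805] q [ 0.43    0.238   1.6639 -0.0004  1.2399  2.3843] op 0.08499386729785567
shift [-0.0018 -0.0287  0.0804] roll 0.0006818940838002521
```

View pics/c.png

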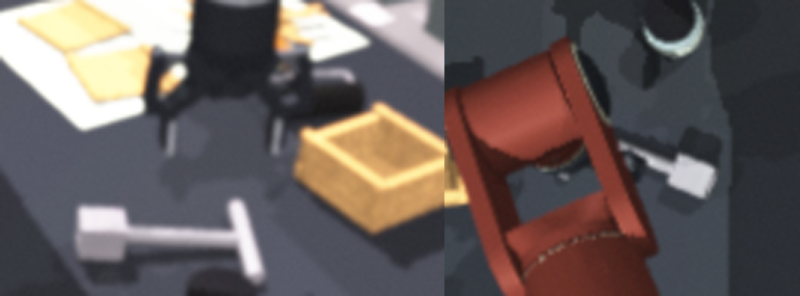

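The open fingers hang over the key with nothing below them but the bar, and the box is clear. Next I descend onto the bar beside the stem.

Call:
apply_moves(plan=[[0.0854, -0.004, -0.029, 0.03, 0], [0.0854, -0.004, -0.029, 0.06, 0], [0.0854, -0.004, -0.029, 0.079, 0], [0.0854, -0.004, -0.029, 0.079, 0], [0.0854, -0.004, -0.029, 0.079, 0]])

```text
t: 4.43
tool_pos: [0.5633, 0.3644, 0.1776]
tool_rot: [3.082, -0.6, -0.003]
contact_force: [1.0, 0.1, 0.7]
opening: 0.0856
grip_force: 0.0
```

Call:
apply_moves(plan=[[0, 0, 0, 0, 0], [0, 0, 0, 0, 0], [0, 0, 0, 0, 0], [0, 0, 0, 0, 0], [0, 0, 0, 0, 0], [0, 0, 0, 0, 0], [0, 0, 0, 0, 0], [0, 0, 0, 0, 0], [0, 0, 0, 0, 0], [0, 0, 0, 0, 0]], newtons=25)

```text
t: 5.27
tool_pos: [0.5638, 0.3658, 0.1792]
tool_rot: [-3.084, 0.598, -0.001]
contact_force: [-1.6, -1.5, 5.8]
opening: 0.0145
grip_force: 25.3
```

```bash
python3 to.py .5655 .364 .177 -22
```

```text
t 5.2667 pos [0.5638 0.3658 0.1792] az -21.948299047247346 tilt [ 0.0006  0.0001 -1.    ] F [-1.6349 -1.4676  5.7544] q [ 0.4649  0.3805  1.6347 -0.0002  1.1259  2.4188] op 0.014533809760544117
shift [0.0022 0.001  0.0022] roll 0.000902351851951589
```

Call:
apply_moves(plan=[[0.03, 0, 0, 0, 0], [0.03, 0, 0, 0, 0], [0.03, 0, 0, 0, 0], [0.03, 0, 0, 0.004, 0], [0.03, 0, 0, 0.004, 0], [0, 0, 0, 0.004, 0], [0, 0, 0, 0.004, 0], [0, 0, 0, 0.004, 0], [0, 0, 0, 0.004, 0], [0, 0, 0, 0.004, 0]])

```text
t: 6.1
tool_pos: [0.5634, 0.3656, 0.1741]
tool_rot: [3.084, -0.598, -0.001]
contact_force: [-0.7, 2.0, -1.6]
opening: 0.0147
grip_force: 26.0
```

Call:
apply_moves(plan=[[0, 0, 0.002, -0.018, 0], [0, 0, 0.005, -0.036, 0], [0, 0, 0.015, -0.062, 0], [0, 0, 0.03, -0.086, 0], [0, 0, 0.048, -0.107, 0], [0, 0, 0.069, -0.124, 0], [0, 0, 0.094, -0.137, 0], [0, 0, 0.12, -0.146, 0], [0, 0, 0.147, -0.151, 0], [0, 0, 0.158, -0.151, 0], [0, 0, 0.158, -0.151, 0]])

```text
t: 7.02
tool_pos: [0.5058, 0.2189, 0.3328]
tool_rot: [-3.074, 0.599, -0.016]
contact_force: [-2.1, 5.7, 16.1]
opening: 0.0135
grip_force: 25.1
```

```bash
python3 to.py .5 .22 .32 -22
cat > snap.py <<'E'
import sys; from h import *
n=sys.argv[1]; b=[int(x) for x in sys.argv[3:7]]; p=eyes.get_image(sys.argv[2]); a=p["img"][b[0]:b[1],b[2]:b[3]]
s=min(800/a.shape[1],600/a.shape[0]); cv2.imwrite(f"pics/{n}.png",cv2.resize(a,None,fx=s,fy=s,interpolation=cv2.INTER_CUBIC)); print("scale",s)
for k,z in(("tee_key",.0),("tee_key_bar",.158)):
    for d in eyes.tip_of(k,p)[:1]: print(k,d["confidence"],d["point"],at_z(p,d["point"],z))
E
python3 snap.py d scene 120 250 200 370
```

```text
t 7.0167 pos [0.5058 0.2189 0.3328] az -22.068962725959324 tilt [ 0.0115  0.0071 -0.9999] F [-2.0746  5.7409 16.0642] q [ 0.2727 -0.0715  1.8587  0.0039  1.3414  2.2277] op 0.013504608853619243
shift [-0.0059  0.0013  0.0127] roll -0.0012036266291407642
scale 4.615384615384615
tee_key 0.83 [261.8, 210.1] [0.49469645 0.18064157 0.        ]
tee_key_bar 0.77 [277.6, 168.8] [0.54150806 0.20478142 0.158     ]
```

View pics/d.png

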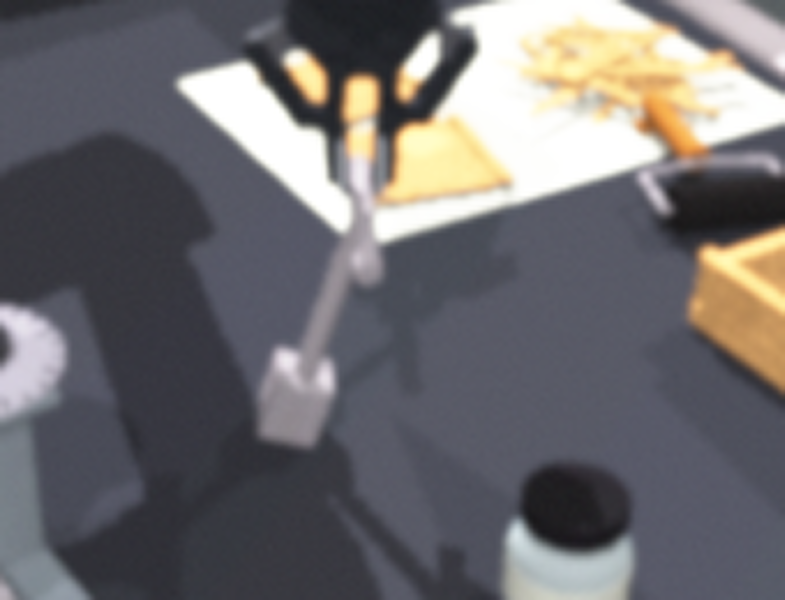

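The key has slid about 3 cm and leans roughly 15°, with the bar still held. I'll bring the bar back over the socket with less downward push.

Call:
apply_moves(plan=[[0, 0, 0.0, -0.006, 0], [0, 0, 0.008, -0.008, 0], [0, 0, 0.016, -0.008, 0], [0, 0, 0.024, -0.008, 0], [0, 0, 0.03, -0.008, 0], [0, 0, 0.03, -0.008, 0]], newtons=20)

```text
t: 7.67
tool_pos: [0.4937, 0.1905, 0.3371]
tool_rot: [-3.082, 0.599, -0.006]
contact_force: [-2.7, 1.5, 13.1]
opening: 0.0123
grip_force: 20.6
```

```bash
python3 to.py .5 .22 .32 -22;python3 snap.py e scene 120 250 200 370
```

```text
t 7.6667 pos [0.4937 0.1905 0.3371] az -22.00046253238624 tilt [ 0.0043  0.0013 -1.    ] F [-2.7057  1.4582 13.0578] q [ 0.2275 -0.1275  1.903   0.0003  1.3615  2.1822] op 0.012347612365568686
shift [-0.0053 -0.0296  0.0172] roll -8.072713037190791e-06
scale 4.615384615384615
tee_key 0.88 [264.9, 210.1] [0.49816012 0.18879421 0.        ]
tee_key_bar 0.65 [268.1, 165.7] [0.51786508 0.18888678 0.158     ]
```

View pics/e.png

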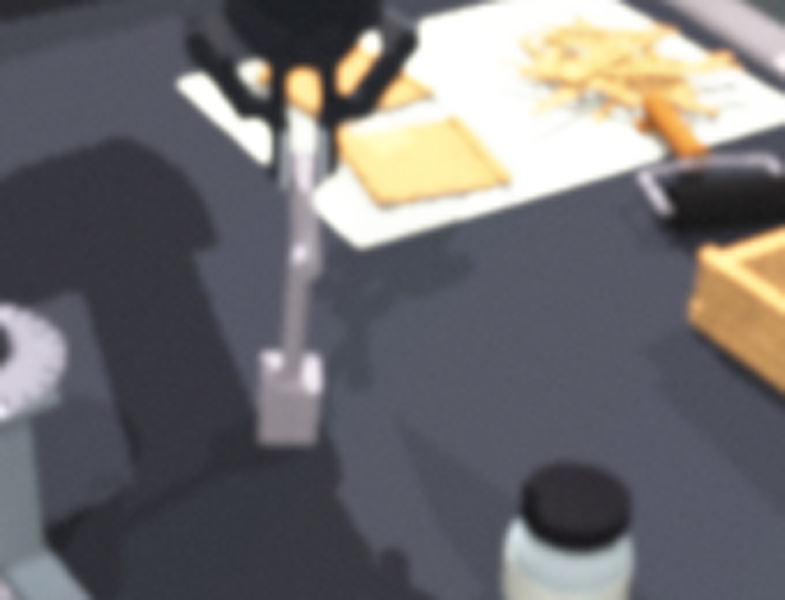

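Upright along the stem direction now, but still leaning about 7° along the bar. I'll correct that sideways.

Call:
apply_moves(plan=[[0, -0.005, 0.0, 0.001, 0], [0, -0.01, 0.0, 0.002, 0], [0, -0.015, 0.0, 0.003, 0], [0, -0.02, 0, 0.004, 0], [0, -0.02, 0, 0.004, 0]])

```text
t: 8.23
tool_pos: [0.4757, 0.1988, 0.3344]
tool_rot: [-3.081, 0.597, -0.012]
contact_force: [-0.7, 0.4, 16.6]
opening: 0.012
grip_force: 21.1
```

```bash
python3 to.py .5 .22 .32 -22;python3 snap.py f scene 120 250 200 370;  python3 - <<'E'
from h import *
p=eyes.get_image("scene"); m=eyes.outline_of("tee_key",p)[0]["region"]; q=cloud(p,m)
for lo in np.arange(0,.19,.015):
    k=(q[:,2]>=lo)&(q[:,2]<lo+.015)
    if k.any(): print(round(lo,3),k.sum(),np.median(q[k],axis=0).round(4),np.ptp(q[k],axis=0).round(3))
E
```

```text
t 8.2333 pos [0.4757 0.1988 0.3344] az -21.94125519535682 tilt [ 0.0081  0.0014 -1.    ] F [-0.7297  0.4335 16.5522] q [ 0.2516 -0.1605  1.9372 -0.0007  1.3567  2.2054] op 0.011982487645648965
shift [ 0.0145 -0.0287  0.0146] roll 0.0010252902594641497
scale 4.615384615384615
tee_key 0.93 [266.7, 212.9] [0.51204404 0.18833959 0.        ]
tee_key_bar 0.86 [264.5, 163.7] [0.50485447 0.18441043 0.158     ]
0.0 50 [0.5189 0.1702 0.0088] [0.021 0.032 0.014]
0.015 58 [0.5184 0.1709 0.0215] [0.045 0.032 0.015]
0.03 103 [0.515  0.1737 0.0414] [0.041 0.037 0.014]
0.045 27 [0.5083 0.1778 0.0514] [0.019 0.024 0.015]
0.06 22 [0.5079 0.1789 0.0671] [0.009 0.01  0.013]
0.075 22 [0.5074 0.1823 0.0822] [0.008 0.012 0.013]
0.09 27 [0.5078 0.1811 0.0974] [0.011 0.011 0.015]
0.105 21 [0.5066 0.1829 0.1118] [0.01  0.01  0.012]
0.12 13 [0.5054 0.1828 0.1243] [0.005 0.01  0.012]
0.135 4 [0.5011 0.1818 0.1387] [0.005 0.002 0.006]
0.15 30 [0.5476 0.1722 0.1634] [0.098 0.045 0.008]
0.165 62 [0.523  0.1812 0.167 ] [0.08  0.037 0.005]
```

View pics/f.png

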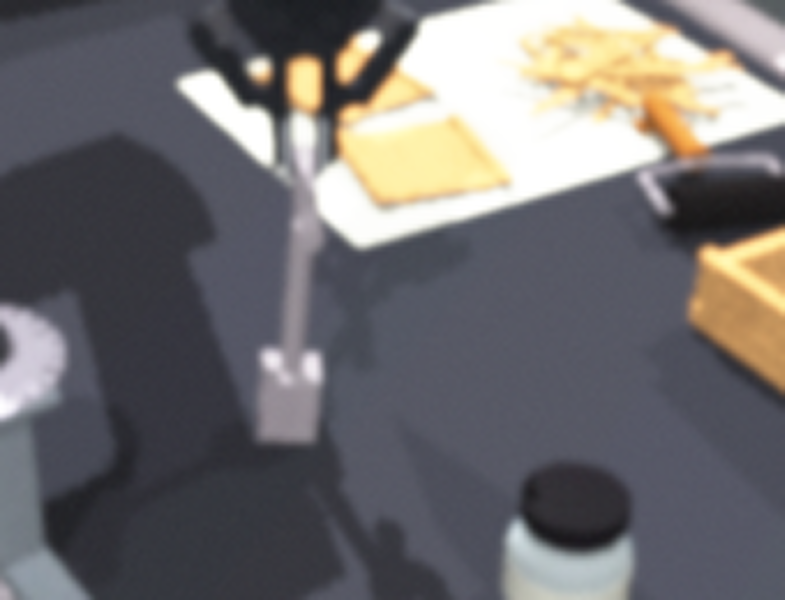

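Bar is level (z .163–.167 along it) and the stem is vertical within about 3°. Releasing it to stand.

Call:
apply_moves(plan=[[0.03, 0, 0, 0, 0], [0.03, 0, 0, 0, 0], [0.05, 0, 0, 0, 0], [0.05, 0, 0, 0, 0], [0.05, 0, 0, -0.02, 0], [0.05, 0, 0, -0.04, 0], [0.05, 0, 0, -0.04, 0]])

```text
t: 9.07
tool_pos: [0.4755, 0.1989, 0.3728]
tool_rot: [-3.082, 0.598, -0.008]
contact_force: [0.7, -0.0, 0.9]
opening: 0.0498
grip_force: 0.0
```

```bash
cat > key.py <<'E'
from h import *
np.set_printoptions(precision=4,suppress=True)
for c in("scene","top"):
    p=eyes.get_image(c)
    for k,z in(("tee_key",0),("tee_key_bar",.158)):
        for d in eyes.tip_of(k,p)[:1]: print(c,k,round(d["confidence"],2),d["point"],at_z(p,d["point"],z))
    r=eyes.outline_of("tee_key",p)
    if not r: continue
    q=cloud(p,r[0]["region"])
    s=q[(q[:,2]>.055)&(q[:,2]<.14)]
    for a in(0,1):
        if len(s)>20: print(" slope/at0/at.15",np.polyfit(s[:,2],s[:,a],1),np.median(s[:,a]))
    b=q[(q[:,2]>.148)&(q[:,2]<.18)]
    if len(b)>20:
        r=cv2.minAreaRect((b[:,:2]*1e4).astype(np.float32)); bx=cv2.boxPoints(r)/1e4
        print(" bar",len(b),np.median(b,0),r[0][0]/1e4,r[0][1]/1e4,r[1],"az",np.degrees(np.arctan(cv2.fitLine(b[:,:2].astype(np.float32),cv2.DIST_HUBER,0,.001,.001)[:2].ravel()[::-1]@np.array([1,0])/cv2.fitLine(b[:,:2].astype(np.float32),cv2.DIST_HUBER,0,.001,.001)[0,0])), "z~x",np.polyfit(b[:,0],b[:,2],1)[0])
E
python3 key.py; python3 to.py .5 .2 .3 -22
```

```text
scene tee_key 0.62 [264.8, 210.9] [0.5015 0.1871 0.    ]
scene tee_key_bar 0.62 [263.2, 165.1] [0.5101 0.1785 0.158 ]
 slope/at0/at.15 [0.0116 0.508 ] 0.5092334561892907
 slope/at0/at.15 [0.023  0.1738] 0.17539353872074584
 bar 137 [0.5161 0.1726 0.1642] 0.506650341796875 0.1764644287109375 (151.24488830566406, 1069.96142578125) az -26.24534468966273 z~x -0.03215933704069146
top tee_key_bar 0.73 [143.3, 194.4] [0.535  0.4842 0.158 ]
t 9.4667 pos [0.4744 0.1987 0.3681] az -21.95449540884429 tilt [-0.002  -0.0005 -1.    ] F [ 0.4691 -0.1902  0.6872] q [ 0.2518 -0.1901  1.9054 -0.      1.4284  2.2058] op 0.049975967090966855
shift [ 0.0233 -0.0109  0.0681] roll 0.0007942049404411927
```

```bash
python3 to.py .506 .177 .311 -25
```

```text
t 9.4667 pos [0.4744 0.1987 0.3681] az -21.95449540884429 tilt [-0.002  -0.0005 -1.    ] F [ 0.4691 -0.1902  0.6872] q [ 0.2518 -0.1901  1.9054 -0.      1.4284  2.2058] op 0.049975967090966855
shift [0.0375 0.0082 0.0571] roll 0.05315408250027108
```

Call:
apply_moves(plan=[[0.055, 0.0375, 0.008, 0.0, 0.053], [0.055, 0.0375, 0.008, 0.02, 0.053], [0.055, 0.0375, 0.008, 0.04, 0.053], [0.055, 0.0375, 0.008, 0.057, 0.053], [0.055, 0.0375, 0.008, 0.057, 0.053], [0.0, 0.0375, 0.008, 0.057, 0.053], [0.0, 0.0375, 0.008, 0.057, 0.053], [0.0, 0.0375, 0.008, 0.057, 0.053], [0.0, 0.0375, 0.008, 0.057, 0.053], [0.0, 0.0375, 0.008, 0.057, 0.053], [0.0, 0.0375, 0.008, 0.057, 0.053], [0.0, 0.0375, 0.008, 0.057, 0.053]], newtons=20)

```text
t: 10.47
tool_pos: [0.507, 0.1774, 0.3141]
tool_rot: [-3.066, 0.679, -0.004]
contact_force: [-0.8, -0.5, 6.2]
opening: 0.0155
grip_force: 20.8
```

```bash
python3 key.py; python3 to.py .506 .177 .311 -25
```

```text
scene tee_key 0.58 [262.7, 212.1] [0.5042 0.1794 0.    ]
scene tee_key_bar 0.68 [265.8, 167.4] [0.5233 0.1801 0.158 ]
 slope/at0/at.15 [0.7238 0.4898] 0.5913178356318746
 slope/at0/at.15 [-0.0399 -0.2519] -0.25470014883895065
 bar 90 [ 0.5839 -0.2552  0.1576] 0.580024267578125 -0.255201025390625 (186.55126953125, 177.47491455078125) az 85.2112204155186 z~x -0.39635463936883364
top tee_key 0.45 [251.2, 206.1] [0.5134 0.1736 0.    ]
top tee_key_bar 0.47 [250.2, 209.4] [0.4937 0.171  0.158 ]
 bar 44 [0.4629 0.1968 0.1644] 0.4636912109375 0.1980914306640625 (155.5623016357422, 228.10711669921875) az -42.588841999398326 z~x -0.03643484038433888
t 10.8667 pos [0.5071 0.1774 0.3141] az -24.987580671058847 tilt [ 0.0029  0.0003 -1.    ] F [-0.2006 -0.9904  5.0054] q [ 0.198  -0.0843  1.9035 -0.0003  1.3195  2.2049] op 0.015266930118997985
shift [-0.0008  0.0008  0.0031] roll 0.0002167581809112779
```

Call:
apply_moves(plan=[[0.0, 0, 0, 0, 0], [0.0, 0, 0, 0, 0], [0.0, 0, 0, 0, 0], [0.0, 0, 0, 0, 0], [0.0, 0, 0, -0.02, 0], [0.0, 0, 0, -0.05, 0], [0.0, 0, 0, -0.08, 0], [0.0, 0, 0, -0.11, 0], [0.0, 0, 0, -0.14, 0], [0.0, 0, 0, -0.17, 0], [0.0, 0, 0, -0.19, 0], [0.0, 0, 0, -0.2, 0]], newtons=90)

```text
t: 11.87
tool_pos: [0.5064, 0.1774, 0.5147]
tool_rot: [-3.066, 0.679, -0.004]
contact_force: [-0.2, 0.4, -3.8]
opening: 0.0132
grip_force: 88.6
```

```bash
python3 to.py .565 -.2 .514 36
```

```text
t 11.8667 pos [0.5064 0.1774 0.5147] az -24.98338041258853 tilt [ 0.0027  0.0008 -1.    ] F [-0.2053  0.4336 -3.78  ] q [ 0.1981 -0.2013  1.6732  0.0002  1.6668  2.205 ] op 0.01323899990260872
shift [0.2125 0.3173 0.0005] roll -1.0643607771958878
```

Call:
apply_moves(plan=[[0.0, 0.017, 0.025, 0, -0.09], [0.0, 0.035, 0.052, 0, -0.18], [0.0, 0.053, 0.079, 0, -0.27], [0.0, 0.071, 0.106, 0, -0.36], [0.0, 0.089, 0.133, 0, -0.45], [0.0, 0.107, 0.16, 0, -0.54], [0.0, 0.125, 0.187, 0, -0.63], [0.0, 0.143, 0.214, 0, -0.72], [0.0, 0.161, 0.241, 0, -0.81], [0.0, 0.179, 0.267, 0, -0.9], [0.0, 0.196, 0.292, 0, -0.99], [0.0, 0.2125, 0.317, 0, -1.064]])

```text
t: 12.87
tool_pos: [0.5651, -0.2014, 0.5091]
tool_rot: [-2.983, -0.975, 0.005]
contact_force: [-0.9, 0.2, -4.8]
opening: 0.0135
grip_force: 88.5
```

```bash
python3 to.py .578 -.2515 .514 36
python3 - <<'E'
from h import *
np.set_printoptions(precision=4,suppress=True)
# refine screw poses with network masks/points from top (screw visible beside gripper?)
for c in("top","scene"):
    p=eyes.get_image(c); cv2.imwrite(f"pics/{c}_g.png",p["img"])
    for k,z in(("screw_a_head",.162),("screw_a_pointer",.132),("tee_key",.2)):
        for d in eyes.tip_of(k,p)[:3]: print(c,k,round(d["confidence"],2),np.round(d["point"],1),at_z(p,d["point"],z))
a=cv2.imread("pics/top_g.png")[150:230,290:430]; b=cv2.imread("pics/scene_g.png")[130:270,40:240]
a=cv2.resize(a,(400,229),interpolation=3); b=cv2.resize(b,(786,550),interpolation=3)
cv2.imwrite("pics/g.png",b); cv2.imwrite("pics/gt.png",a)
E
```

```text
t 12.8667 pos [ 0.5651 -0.2014  0.5091] az 36.190494149169204 tilt [-0.0042  0.0025 -1.    ] F [-0.9204  0.2065 -4.7574] q [-0.4664 -0.0459  1.5401  0.0003  1.6523  0.4727] op 0.013484081079398188
shift [-0.0192  0.048  -0.0051] roll 0.003324750108787959
top screw_a_head 0.79 [314.8 196.9] [ 0.5303 -0.0134  0.162 ]
top screw_a_pointer 0.71 [146.9 193.5] [0.5402 0.4816 0.132 ]
top screw_a_pointer 0.49 [318.3 209.9] [ 0.4948 -0.0274  0.132 ]
top tee_key 0.67 [388.6 185. ] [ 0.5612 -0.2156  0.2   ]
top tee_key 0.48 [317.6 212.2] [ 0.4847 -0.0158  0.2   ]
scene screw_a_head 0.83 [189.7 184.6] [ 0.5303 -0.0199  0.162 ]
scene screw_a_head 0.71 [ 87.5 129.9] [ 0.1013 -0.2406  0.162 ]
scene screw_a_pointer 0.6 [178.5 185.2] [ 0.476 -0.039  0.132]
scene tee_key 0.96 [106.9 196.1] [ 0.562  -0.2017  0.2   ]
```

View pics/g.png

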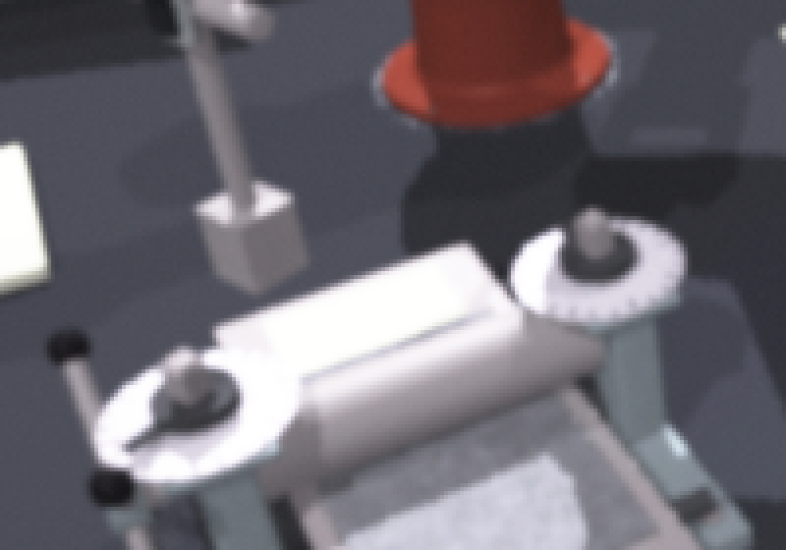

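```bash
cat > dial.py <<'E'
from h import *
from scipy.optimize import least_squares
np.set_printoptions(precision=4,suppress=True)
for c in("top","scene"):
    p=eyes.get_image(c); img=cv2.imread(f"pics/{c}0.png")
    q=cloud(p); T=np.array(p["pose"]); 
    for nm,c0 in(("L",(.530,-.017)),("R",(.578,-.251))):
        d=np.hypot(q[:,0]-c0[0],q[:,1]-c0[1])
        k=(d<.05)&(d>.03)&(q[:,2]>.115)&(q[:,2]<.15); zt=np.median(q[k,2]); print(c,nm,"dial z",zt,k.sum(),end=" ")
        # rectify dial plane patch at 0.5 mm/px
        g=np.mgrid[-.075:.075:301j,-.075:.075:301j]; Z=.130
        P=np.stack([g[0].ravel()+c0[0],g[1].ravel()+c0[1],np.full(g[0].size,Z)],1)
        Pc=(P-T[:3,3])@T[:3,:3]
        uv=cv2.projectPoints(Pc,np.zeros(3),np.zeros(3),p["K"],np.array(p["dist_coeffs"]))[0].reshape(301,301,2).astype(np.float32)
        pat=cv2.remap(img,uv[...,0],uv[...,1],cv2.INTER_LINEAR); cv2.imwrite(f"pics/pat_{c}{nm}.png",pat)
E
python3 dial.py
python3 - <<'E'
import cv2,numpy as np
f=lambda n:cv2.imread(f"pics/pat_{n}.png")
o=np.vstack([np.hstack([f("topL"),f("topR")]),np.hstack([f("sceneL"),f("sceneR")])])
# patch: row=+x (flip so up = +x), col=+y
for i in(0,301):
    for j in(0,301):
        cv2.circle(o,(j+150,i+150),104,(0,0,255),1); cv2.circle(o,(j+150,i+150),2,(0,0,255),-1)
cv2.imwrite("pics/pats.png",cv2.resize(o,(600,600)))
E
python3 - <<'E'
from h import *
p=eyes.get_image("scene"); m=eyes.outline_of("tee_key",p)[0]["region"]; q=cloud(p,m); q=q[np.hypot(q[:,0]-.565,q[:,1]+.2)<.08]
s=q[(q[:,2]>.245)&(q[:,2]<.33)]; print(len(s),[np.polyfit(s[:,2],s[:,a],1).round(4) for a in(0,1)],np.median(s,0)); 
b=q[(q[:,2]<.232)&(q[:,2]>.19)]; print(len(b),np.median(b,0),b.min(0),b.max(0),q.min(0))
E
```

```text
top L dial z 0.12574963903548753 578 top R dial z 0.1256355944678509 199 scene L dial z 0.12492185706965298 433 scene R dial z 0.12536922196737055 614 280 [array([-0.0137,  0.5726]), array([ 0.01  , -0.2047])] [ 0.56896744 -0.20178594  0.28955304]
310 [ 0.57670649 -0.20116684  0.2165628 ] [ 0.56086992 -0.22605427  0.19922165] [ 0.5884864  -0.17984449  0.23199797] [ 0.52498736 -0.23501062  0.19922165]
```

View pics/pats.png

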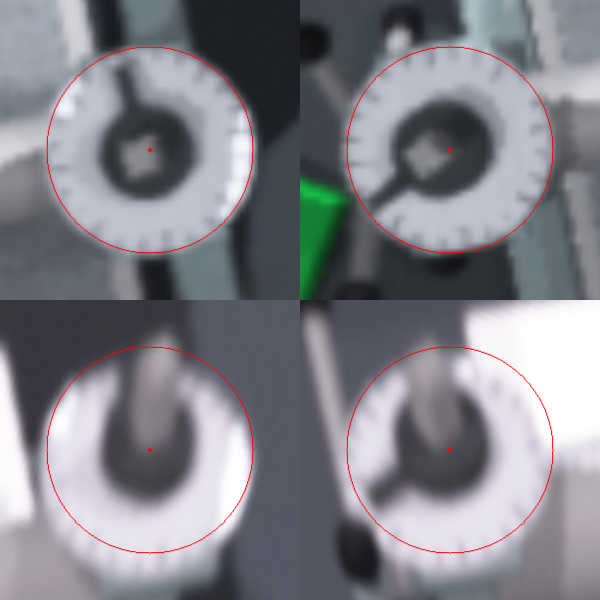

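```bash
python3 to.py .5775 -.253 .49 34.7
```

```text
t 13.4667 pos [ 0.5652 -0.1991  0.5125] az 36.0240773249175 tilt [ 0.0003 -0.0001 -1.    ] F [ 2.0068 -0.4827 -5.3096] q [-0.4628 -0.0496  1.5381  0.      1.6528  0.4792] op 0.013383051393271206
shift [-0.0217  0.0509  0.0225] roll 0.02310950887080882
```

Call:
apply_moves(plan=[[0.0, -0.004, 0.01, 0, 0.01], [0.0, -0.01, 0.025, 0, 0.023], [0.0, -0.017, 0.04, 0, 0.023], [0.0, -0.021, 0.05, 0.006, 0.023], [0.0, -0.021, 0.05, 0.014, 0.023], [0.0, -0.021, 0.05, 0.022, 0.023], [0.0, -0.021, 0.05, 0.022, 0.023], [0.0, -0.021, 0.05, 0.022, 0.023]])

```text
t: 14.13
tool_pos: [0.5774, -0.2524, 0.4885]
tool_rot: [-2.996, -0.935, 0.003]
contact_force: [0.4, -0.2, -4.7]
opening: 0.0134
grip_force: 88.6
```

```bash
python3 snap.py k scene 150 260 40 186; python3 to.py .5775 -.252 .476 34.7
python3 - <<'E'
from h import *
np.set_printoptions(precision=4,suppress=True)
p=eyes.get_image("scene"); q=cloud(p); q=q[np.hypot(q[:,0]-.578,q[:,1]+.252)<.03]
for lo,hi in((.141,.158),(.176,.212),(.225,.25),(.25,.28),(.28,.31)):
    b=q[(q[:,2]>lo)&(q[:,2]<hi)]; print(lo,len(b),np.median(b,0),b.min(0),b.max(0))
E
```

```text
scale 5.454545454545454
tee_key 0.74 [86.4, 216.3] [ 0.32661648 -0.28961474  0.        ]
tee_key_bar 0.74 [59.4, 149.9] [ 0.20122568 -0.31940737  0.158     ]
t 14.2833 pos [ 0.5776 -0.2522  0.4909] az 34.687098100223764 tilt [ 0.0007 -0.0003 -1.    ] F [-0.3361  0.5784 -3.8642] q [-0.5297  0.0283  1.496   0.0001  1.6166  0.4357] op 0.012974546211012178
shift [ 0.     -0.0002  0.0149] roll -0.00022518063085768462
0.141 80 [ 0.585  -0.2542  0.1498] [ 0.5783 -0.2666  0.1412] [ 0.5916 -0.2439  0.1578]
0.176 346 [ 0.5899 -0.2538  0.1952] [ 0.5721 -0.2792  0.1765] [ 0.6023 -0.2332  0.212 ]
0.225 84 [ 0.5815 -0.255   0.2366] [ 0.575  -0.2633  0.2251] [ 0.585  -0.2494  0.2499]
0.25 94 [ 0.5813 -0.2542  0.2655] [ 0.5755 -0.2609  0.2501] [ 0.5847 -0.249   0.2797]
0.28 113 [ 0.5814 -0.2531  0.2961] [ 0.5731 -0.2607  0.2802] [ 0.585  -0.2466  0.3097]
```

View pics/k.png

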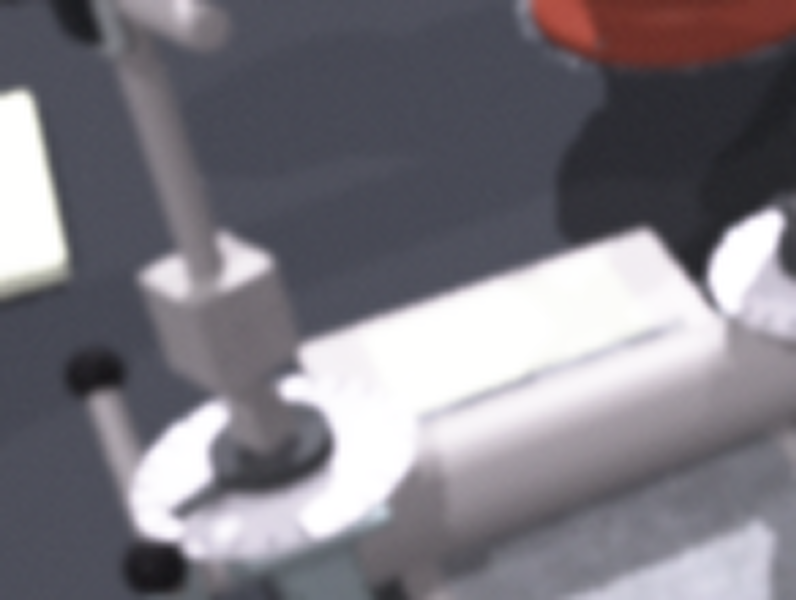

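The socket hangs squarely over the slack head: in the picture the head's post at (260,420) rises straight into the socket's bottom at (240,390). I'll lower it.

Call:
apply_moves(plan=[[0.0, 0.0008, 0.0006, 0.004, 0], [0.0, 0.0008, 0.0006, 0.008, 0], [0.0, 0.0008, 0.0006, 0.012, 0], [0.0, 0.0008, 0.0006, 0.016, 0], [0.0, 0.0008, 0.0006, 0.019, 0], [0.0, 0.0008, 0.0006, 0.022, 0], [0.0, 0.0008, 0.0006, 0.022, 0]])

```text
t: 14.92
tool_pos: [0.5787, -0.2528, 0.4728]
tool_rot: [2.994, 0.934, 0.007]
contact_force: [-0.6, 0.1, 6.5]
opening: 0.0133
grip_force: 90.1
```

```bash
python3 to.py .5785 -.252 .452 34.7
```

```text
t 14.9167 pos [ 0.5787 -0.2528  0.4728] az 34.64821282148882 tilt [ 0.0055 -0.0034 -1.    ] F [-0.6099  0.1341  6.4755] q [-0.5296  0.0352  1.5184 -0.0001  1.5815  0.4365] op 0.013314770267084865
shift [ 0.0002 -0.0009  0.0208] roll -0.0009038567753380856
```

Call:
apply_moves(plan=[[0.0, 0.0, 0.0, 0.003, 0], [0.0, 0.0015, 0.0, 0.003, 0], [0.0, 0.0015, 0.0015, 0.003, 0], [0.0, 0.0, 0.0015, 0.003, 0], [0.0, -0.0015, 0.0015, 0.003, 0], [0.0, -0.0015, 0, 0.003, 0], [0.0, -0.0015, -0.0015, 0.003, 0], [0.0, 0, -0.0015, 0.003, 0], [0.0, 0.0015, -0.0015, 0.003, 0], [0.0, 0, 0, 0.003, 0], [0.0, 0, 0, 0.003, 0]])

```text
t: 15.83
tool_pos: [0.5788, -0.253, 0.4726]
tool_rot: [2.992, 0.933, 0.01]
contact_force: [-1.8, -0.2, 13.5]
opening: 0.0132
grip_force: 90.7
```

```bash
python3 to.py .5785 -.252 .452 34.7; python3 -c "
from h import *
o=telemetry.get_obs(); print(o['wrist_torque'],o['contact_force'])
for c in ('scene','top'):
  p=eyes.get_image(c)
  q=cloud(p); q=q[np.hypot(q[:,0]-.578,q[:,1]+.252)<.03]
  for lo,hi in((.139,.15),(.165,.198),(.21,.24),(.24,.27),(.27,.295)):
    b=q[(q[:,2]>lo)&(q[:,2]<hi)]
    if len(b): print(lo,len(b),np.median(b,0).round(4),b.min(0).round(4),b.max(0).round(4))
"
```

```text
t 15.8333 pos [ 0.5788 -0.253   0.4726] az 34.64558543287798 tilt [ 0.0085 -0.0053 -1.    ] F [-1.7518 -0.2471 13.4594] q [-0.5298  0.0347  1.5193 -0.0003  1.5776  0.4364] op 0.0132267704565086
shift [ 0.0003 -0.0012  0.0206] roll -0.0009497133573267656
[ 0.22967831  0.47956851 -0.02419433] [-1.75177786 -0.24713455 13.45937292]
0.139 57 [ 0.586  -0.2553  0.1416] [ 0.5724 -0.2773  0.139 ] [ 0.6025 -0.2413  0.1499]
0.165 308 [ 0.591  -0.2539  0.1819] [ 0.572  -0.2795  0.1653] [ 0.6027 -0.2339  0.1979]
0.21 104 [ 0.5829 -0.256   0.2251] [ 0.5755 -0.2643  0.2104] [ 0.587  -0.2499  0.2396]
0.24 92 [ 0.5833 -0.2552  0.2549] [ 0.5729 -0.262   0.2402] [ 0.5866 -0.2501  0.2699]
0.27 85 [ 0.5836 -0.255   0.283 ] [ 0.5782 -0.2622  0.2703] [ 0.5875 -0.2482  0.295 ]
0.139 37 [ 0.5716 -0.2403  0.14  ] [ 0.5538 -0.26    0.139 ] [ 0.5983 -0.2301  0.1425]
0.165 62 [ 0.5702 -0.2422  0.1842] [ 0.5517 -0.264   0.1652] [ 0.5971 -0.2313  0.198 ]
0.21 20 [ 0.5733 -0.2501  0.2236] [ 0.5691 -0.2553  0.2102] [ 0.5821 -0.2486  0.2394]
0.24 6 [ 0.5791 -0.2505  0.2437] [ 0.5749 -0.2523  0.2407] [ 0.582  -0.248   0.2523]
```

Call:
apply_moves(plan=[[0.0, -0.0012, -0.0009, -0.005, 0], [0.0, -0.0012, -0.0009, -0.002, 0], [0.0, -0.0012, -0.0009, 0.001, 0], [0.0, -0.0012, -0.0009, 0.003, 0.0], [0.0, -0.0012, -0.0009, 0.003, 0.05], [0.0, -0.0012, -0.0009, 0.003, 0.05], [0.0, -0.0012, -0.0009, 0.003, -0.05], [0.0, -0.0012, -0.0009, 0.003, -0.05], [0.0, -0.0012, -0.0009, 0.003, 0], [0.0, -0.0012, -0.0009, 0.003, 0]])

```text
t: 16.77
tool_pos: [0.5775, -0.2529, 0.472]
tool_rot: [2.99, 0.93, 0.015]
contact_force: [-2.0, 0.3, 21.2]
opening: 0.0131
grip_force: 91.6
```

```bash
python3 to.py .5785 -.252 .452 34.7; python3 -c "
from h import *
o=telemetry.get_obs(); print(o['wrist_torque'],o['contact_force'])"
```

```text
t 16.7667 pos [ 0.5775 -0.2529  0.472 ] az 34.56441434871291 tilt [ 0.0119 -0.007  -0.9999] F [-1.9931  0.3372 21.2375] q [-0.5308  0.0311  1.5241  0.      1.5727  0.4368] op 0.01313084035345959
shift [ 0.0012 -0.0004  0.02  ] roll -0.0023664160334208074
[0.35095002 0.49641152 0.0430169 ] [-1.9931137   0.33724492 21.23745582]
```

Call:
apply_moves(plan=[[0.0, 0.0, 0, -0.009, 0], [0.0, 0.0014, -0.002, -0.009, 0], [0.0, 0.0014, -0.002, -0.006, 0], [0.0, 0.0014, -0.002, -0.003, 0.0], [0.0, 0.0014, -0.002, -0.001, 0.0], [0.0, 0.0014, -0.002, -0.001, 0.0]])

```text
t: 17.27
tool_pos: [0.5775, -0.2502, 0.4722]
tool_rot: [2.99, 0.933, 0.013]
contact_force: [-3.0, 2.2, 24.0]
opening: 0.0132
grip_force: 92.0
```

```bash
python3 to.py .5785 -.252 .452 34.7; python3 -c "
from h import *
o=telemetry.get_obs(); print(o['wrist_torque'],o['contact_force'])"
```

```text
t 17.2667 pos [ 0.5775 -0.2502  0.4722] az 34.66423706122447 tilt [ 0.0107 -0.0063 -0.9999] F [-3.035   2.2278 24.0314] q [-0.527   0.0289  1.5259 -0.0001  1.5744  0.4388] op 0.013221479993108595
shift [-0.0003  0.0018  0.0202] roll -0.0006241810318219665
[0.33856377 0.60671655 0.09253564] [-3.03503935  2.22778875 24.03139465]
```

Call:
apply_moves(plan=[[0.0, 0, 0, -0.01, 0], [0.0, 0, 0, -0.02, 0], [0.0, 0, 0, -0.026, 0], [0.0, 0, 0, -0.026, 0], [0.0, 0, 0, -0.026, 0]])

```text
t: 17.68
tool_pos: [0.5771, -0.2501, 0.4877]
tool_rot: [-2.997, -0.935, 0.003]
contact_force: [-0.1, -0.2, -3.8]
opening: 0.0133
grip_force: 88.7
```

```bash
cat > fit.py <<'E'
from h import *
from scipy.optimize import least_squares
np.set_printoptions(precision=4,suppress=True)
o=telemetry.get_obs(); M=R.from_rotvec(o["tool_rot"]).as_matrix(); print("tcp",np.array(o["tool_pos"]),"az",np.degrees(np.arctan2(M[1,0],M[0,0])),"F",np.array(o["contact_force"]),"T",np.array(o["wrist_torque"]))
Q=[cloud(eyes.get_image("scene")) for _ in range(3)]; q=np.vstack(Q)
T=eyes.get_image("scene")["pose"]; cam=np.array(T)[:3,3]
def fit(b,h,az,fy=True,c0=(.578,-.252)):
    def f(x):
        a=x[2] if fy else np.radians(az); d=b[:,:2]-x[:2]
        n1=np.array([np.cos(a),np.sin(a)]);n2=np.array([np.sin(a),-np.cos(a)])
        return np.maximum(d@n1,d@n2)-h
    return least_squares(f,[*c0,np.radians(az)][:3 if fy else 2],loss="soft_l1",f_scale=.001,x_scale=.01)
zb=o["tool_pos"][2]-.314
near=q[np.hypot(q[:,0]-.578,q[:,1]+.252)<.032]
s=near[(near[:,2]>zb+.006)&(near[:,2]<zb+.036)]
for fy in(1,0):
    r=fit(s,.017,34.7,fy); print("socket",len(s),r.x[:2],np.degrees(r.x[2:]),r.cost)
hd=near[(np.hypot(near[:,0]-.578,near[:,1]+.252)<.02)&(near[:,2]>.142)&(near[:,2]<min(.158,zb-.004))]
for fy in(1,0):
    r=fit(hd,.0085,34.7,fy); print("head",len(hd),r.x[:2],np.degrees(r.x[2:]),r.cost)
# stem axis
for lo in(.05,.07,.09,.11):
    b=near[(near[:,2]>zb+lo)&(near[:,2]<zb+lo+.02)]
    r=least_squares(lambda x:np.hypot(*(b[:,:2]-x).T)-.007,[.575,-.252],loss="soft_l1",f_scale=.001); print("stem",lo,len(b),r.x)
# vertical
h=np.histogram(near[:,2],bins=np.arange(.13,.27,.002)); print(list(zip(h[1].round(3),h[0])))
L=q[np.hypot(q[:,0]-.530,q[:,1]+.0175)<.011]; print("L head top z",np.percentile(L[:,2],[50,80,90,95,99]))
E
python3 fit.py
```

```text
tcp [ 0.5771 -0.2501  0.4877] az 34.65622793351262 F [-0.0825 -0.1635 -3.797 ] T [-0.0026 -0.0474 -0.042 ]
socket 888 [ 0.5745 -0.2539] [33.4964] 0.0002745406540665265
socket 888 [ 0.5745 -0.2539] [] 0.00028493574802233786
head 233 [ 0.5786 -0.2553] [38.8635] 7.685280133694293e-05
head 233 [ 0.5786 -0.2554] [] 8.508231965522935e-05
stem 0.05 196 [ 0.5743 -0.2536]
stem 0.07 196 [ 0.5741 -0.2535]
stem 0.09 198 [ 0.5737 -0.2528]
stem 0.11 212 [ 0.5744 -0.2519]
[(np.float64(0.13), np.int64(34)), (np.float64(0.132), np.int64(54)), (np.float64(0.134), np.int64(82)), (np.float64(0.136), np.int64(360)), (np.float64(0.138), np.int64(188)), (np.float64(0.14), np.int64(36)), (np.float64(0.142), np.int64(28)), (np.float64(0.144), np.int64(24)), (np.float64(0.146), np.int64(26)), (np.float64(0.148), np.int64(31)), (np.float64(0.15), np.int64(24)), (np.float64(0.152), np.int64(27)), (np.float64(0.154), np.int64(30)), (np.float64(0.156), np.int64(43)), (np.float64(0.158), np.int64(32)), (np.float64(0.16), np.int64(42)), (np.float64(0.162), np.int64(16)), (np.float64(0.164), np.int64(0)), (np.float6
[... 1111 characters left out ...]
4(0.23), np.int64(22)), (np.float64(0.232), np.int64(15)), (np.float64(0.234), np.int64(24)), (np.float64(0.236), np.int64(20)), (np.float64(0.238), np.int64(19)), (np.float64(0.24), np.int64(22)), (np.float64(0.242), np.int64(16)), (np.float64(0.244), np.int64(19)), (np.float64(0.246), np.int64(21)), (np.float64(0.248), np.int64(22)), (np.float64(0.25), np.int64(21)), (np.float64(0.252), np.int64(18)), (np.float64(0.254), np.int64(18)), (np.float64(0.256), np.int64(14)), (np.float64(0.258), np.int64(23)), (np.float64(0.26), np.int64(18)), (np.float64(0.262), np.int64(22)), (np.float64(0.264), np.int64(20)), (np.float64(0.266), np.int64(22))]
L head top z [0.1582 0.1615 0.1624 0.1627 0.1633]
```

Call:
apply_moves(plan=[[0.0, 0.0027, 0.0031, 0.0, 0], [0.0, 0.0027, 0.0031, 0.005, 0], [0.0, 0.0027, 0.0031, 0.01, 0], [0.0, 0.0027, 0.0031, 0.014, 0], [0.0, 0.0027, 0.0031, 0.018, 0], [0.0, 0.0027, 0.0031, 0.021, 0], [0.0, 0.0027, 0.0031, 0.023, 0]])

```text
t: 18.47
tool_pos: [0.5809, -0.2511, 0.4655]
tool_rot: [-2.998, -0.935, 0.001]
contact_force: [0.4, 0.9, -5.3]
opening: 0.0135
grip_force: 88.7
```

It slid on without force. I'll seat it fully.

Call:
apply_moves(plan=[[0.0, 0, 0, 0.004, 0], [0.0, 0, 0, 0.008, 0], [0.0, 0, 0, 0.011, 0], [0.0, 0, 0, 0.013, 0], [0.0, 0, 0, 0.014, 0], [0.0, 0, 0, 0.014, 0], [0.0, 0, 0, 0.014, 0], [0.0, 0, 0, 0.014, 0]])

```text
t: 19.13
tool_pos: [0.581, -0.2512, 0.4524]
tool_rot: [2.999, 0.936, 0.0]
contact_force: [-0.2, 0.3, -5.1]
opening: 0.0135
grip_force: 88.9
```

```bash
python3 to.py .5785 -.252 .4525 -79; python3 -c "
from h import *
o=telemetry.get_obs(); print(o['wrist_torque'],o['contact_force'])"
```

```text
t 19.1333 pos [ 0.581  -0.2512  0.4524] az 34.65177996636437 tilt [ 0.0001 -0.0001 -1.    ] F [-0.2042  0.3373 -5.1408] q [-0.5255  0.0477  1.539  -0.      1.5548  0.4405] op 0.013528856935780329
shift [-0.0026 -0.0008 -0.0001] roll 1.9835977611651883
[0.07417619 0.06482262 0.00766864] [-0.20422396  0.33726413 -5.14079482]
```

Still not touching the collar, so down a few millimetres more.

Call:
apply_moves(plan=[[0.0, 0, 0, 0.001, 0], [0.0, 0, 0, 0.002, 0], [0.0, 0, 0, 0.003, 0], [0.0, 0, 0, 0.004, 0], [0.0, 0, 0, 0.004, 0], [0.0, 0, 0, 0.004, 0]])

```text
t: 19.63
tool_pos: [0.5813, -0.2514, 0.4522]
tool_rot: [2.995, 0.934, 0.006]
contact_force: [-1.0, -0.3, 6.7]
opening: 0.0133
grip_force: 90.0
```

```bash
python3 to.py .5785 -.252 .4525 -79; sed -i 's/zb-.004/.158/' fit.py; python3 fit.py | head -3
```

```text
t 19.6333 pos [ 0.5813 -0.2514  0.4522] az 34.64901661498898 tilt [ 0.0047 -0.0032 -1.    ] F [-0.9676 -0.3139  6.6694] q [-0.5256  0.0472  1.5399 -0.0004  1.5488  0.4405] op 0.013299040270661257
shift [-0.0026 -0.0011 -0.0003] roll 1.9835495315852982
tcp [ 0.5813 -0.2514  0.4522] az 34.64901661498898 F [-0.9676 -0.3139  6.6694] T [ 0.1797  0.3401 -0.0235]
socket 834 [ 0.5794 -0.2554] [34.2562] 0.00023775330965069026
socket 834 [ 0.5794 -0.2554] [] 0.00023876079361436918
```

Seated, and 1.4 s have passed with the screw still slack. Easing the push and turning clockwise.

Call:
apply_moves(plan=[[0.0, 0, 0, -0.003, 0], [0.0, -0.0001, 0.0004, -0.003, 0.1], [0.0, -0.0003, 0.0008, -0.003, 0.2], [0.0, -0.0005, 0.0012, -0.003, 0.3], [0.0, -0.0007, 0.0015, -0.003, 0.4], [0.0, -0.0009, 0.0018, -0.003, 0.5], [0.0, -0.0011, 0.002, -0.003, 0.6], [0.0, -0.0013, 0.0021, -0.003, 0.7], [0.0, -0.0015, 0.0022, -0.003, 0.8], [0.0, -0.0017, 0.0023, -0.003, 0.9], [0.0, -0.002, 0.0024, -0.003, 1.0], [0.0, -0.002, 0.0024, -0.003, 1.0]])

```text
t: 20.83
tool_pos: [0.5811, -0.2544, 0.4523]
tool_rot: [3.079, -0.619, 0.004]
contact_force: [1.5, -0.6, 1.3]
opening: 0.0132
grip_force: 89.2
```

```bash
python3 to.py .5785 -.252 .4525 -79;  python3 -c "
from h import *
o=telemetry.get_obs(); print(o['wrist_torque'],o['contact_force'])"
```

```text
t 20.8333 pos [ 0.5811 -0.2544  0.4523] az -22.717128913342712 tilt [ 0.0026 -0.0013 -1.    ] F [ 1.4755 -0.6362  1.3133] q [-0.53    0.0502  1.5367  0.0002  1.5518  1.4373] op 0.013173154730576767
shift [-0.0033 -0.0012 -0.0002] roll 0.9823214129376883
[-0.08667052 -0.29741062  0.05954743] [ 1.47545589 -0.63621761  1.31326833]
```

Call:
apply_moves(plan=[[0.0, -0.0001, 0.0002, 0, 0.1], [0.0, -0.0002, 0.0005, 0, 0.2], [0.0, -0.0004, 0.0008, 0, 0.3], [0.0, -0.0006, 0.0011, 0, 0.4], [0.0, -0.0008, 0.0014, 0, 0.5], [0.0, -0.001, 0.0017, 0, 0.6], [0.0, -0.0012, 0.002, 0, 0.7], [0.0, -0.0013, 0.0022, 0, 0.8], [0.0, -0.0014, 0.0023, 0, 0.87], [0.0, -0.0014, 0.0023, 0, 0.87], [0.0, -0.0014, 0.0023, 0, 0.87]])

```text
t: 21.75
tool_pos: [0.5788, -0.2561, 0.4523]
tool_rot: [-2.537, 1.853, -0.005]
contact_force: [1.8, -2.0, 1.0]
opening: 0.0133
grip_force: 89.2
```

```bash
python3 to.py .578 -.2528 .4525 -79;  cp pics/top0.png pics/t_old.png
python3 - <<'E'
from h import *
for c in("top","scene"):
    p=eyes.get_image(c); cv2.imwrite(f"pics/{c}0.png",p["img"])
    for k,z in(("screw_a_pointer",.132),("screw_a_head",.162),("tee_key",.138)):
        for d in eyes.tip_of(k,p)[:3]: print(c,k,round(d["confidence"],2),np.round(d["point"],1),at_z(p,d["point"],z).round(4))
E
python3 dial.py
python3 - <<'E'
import cv2,numpy as np
f=lambda n:cv2.imread(f"pics/pat_{n}.png")
for n in("topL","topR","sceneL","sceneR"):
    g=cv2.cvtColor(f(n),cv2.COLOR_BGR2GRAY)
    # angular darkness at radius 30-42 mm -> px 60..84
    a=np.radians(np.arange(0,360,4)); r=np.arange(60,86,3)
    X=150+r[:,None]*np.sin(a); Y=150+r[:,None]*np.cos(a)
    v=cv2.remap(g,X.astype(np.float32),Y.astype(np.float32),1).mean(0); k=np.argsort(v)[:14]; print(n,sorted((np.arange(0,360,4)[k]).tolist()), v.min(),np.median(v))
E
```

```text
t 21.75 pos [ 0.5788 -0.2561  0.4523] az -72.30385699332915 tilt [ 0.0026 -0.0016 -1.    ] F [ 1.807  -1.9735  0.9949] q [-0.534   0.047   1.5399 -0.0001  1.5517  2.2987] op 0.013323376883345988
shift [-0.0034 -0.0002 -0.0002] roll 0.11686974265079923
top screw_a_pointer 0.74 [317.9 211.8] [ 0.4892 -0.0262  0.132 ]
top screw_a_head 0.72 [317.2 197.4] [ 0.5289 -0.0203  0.162 ]
top tee_key 0.69 [399.1 181.4] [ 0.5797 -0.268   0.138 ]
scene screw_a_pointer 0.7 [181.5 188.1] [ 0.492  -0.0349  0.132 ]
scene screw_a_head 0.6 [188.8 188.2] [ 0.5445 -0.0255  0.162 ]
scene tee_key 0.69 [ 89.2 229.6] [ 0.5789 -0.2533  0.138 ]
top L dial z 0.12589908270273642 581 top R dial z 0.12573571977218 475 scene L dial z 0.124856222411036 429 scene R dial z 0.1253685335056674 582 topL [196, 200, 204, 208, 280, 284, 288, 292, 296, 300, 304, 308, 312, 316] 99.33333333333333 205.38888888888889
topR [8, 12, 204, 208, 212, 216, 220, 280, 292, 296, 300, 304, 308, 312] 91.77777777777777 231.88888888888889
sceneL [156, 160, 164, 168, 172, 176, 180, 184, 188, 192, 196, 200, 204, 208] 101.77777777777777 222.22222222222223
sceneR [168, 172, 176, 180, 184, 188, 192, 196, 200, 204, 208, 212, 216, 220] 116.11111111111111 246.33333333333331
```

```bash
cat > ang.py <<'E'
import cv2,numpy as np
for n,cx,cy in(("topL",150,149),("topR",149,149)):
    g=cv2.cvtColor(cv2.imread(f"pics/pat_{n}.png"),cv2.COLOR_BGR2GRAY)
    d=np.arange(170,240,1.); a=np.radians(d)
    for rr in((56,68),(68,82),(82,90),(56,90)):
        r=np.arange(*rr,1.); v=cv2.remap(g,(cx+r[:,None]*np.sin(a)).astype(np.float32),(cy+r[:,None]*np.cos(a)).astype(np.float32),1).mean(0)
        w=np.clip(np.percentile(v,60)-25-v,0,None); print(n,rr,"centroid",(w@d/w.sum()).round(1),"min",d[v.argmin()],"width",(w>0).sum())
E
python3 ang.py
python3 - <<'E'
import cv2,numpy as np
f=lambda n:cv2.resize(cv2.imread(f"pics/pat_{n}.png"),(400,400),interpolation=3)
cv2.imwrite("pics/z.png",np.hstack([f("topL"),f("topR")]))
E
```

```text
topL (56, 68) centroid 202.9 min 203.0 width 27
topL (68, 82) centroid 200.6 min 200.0 width 22
topL (82, 90) centroid 199.2 min 201.0 width 19
topL (56, 90) centroid 201.2 min 201.0 width 24
topR (56, 68) centroid 212.4 min 213.0 width 27
topR (68, 82) centroid 210.4 min 211.0 width 22
topR (82, 90) centroid 209.5 min 209.0 width 19
topR (56, 90) centroid 210.8 min 211.0 width 24
```

View pics/z.png

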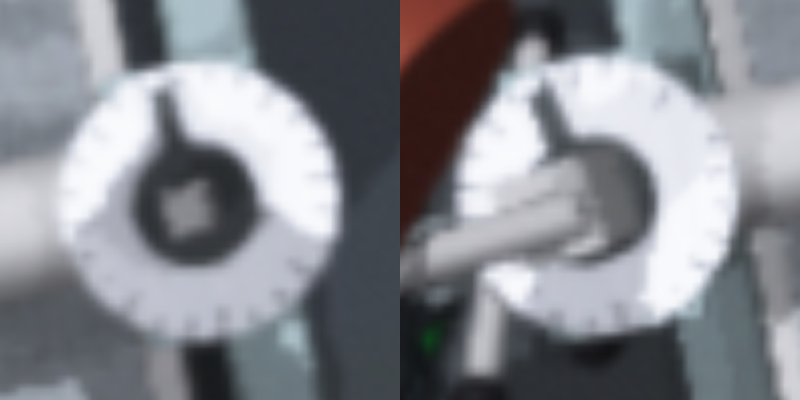

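The screw's pointer is still about 9° short of its neighbour (right pointer at (545,100), left at (165,105) in the patches). I'll turn another 0.16 rad.

Call:
apply_moves(plan=[[0.0, 0, 0, 0, 0.06], [0.0, 0, 0, 0, 0.12], [0.0, 0, 0, 0, 0.158], [0.0, 0, 0, 0, 0.158], [0.0, 0, 0, 0, 0.158]])

```text
t: 22.67
tool_pos: [0.5786, -0.2561, 0.4523]
tool_rot: [2.379, -2.051, 0.003]
contact_force: [1.4, -1.9, 5.4]
opening: 0.0131
grip_force: 89.7
```

```bash
cat > chk.sh <<'E'
python3 - <<'E'
from h import *
p=eyes.get_image("top"); cv2.imwrite("pics/top0.png",p["img"])
o=telemetry.get_obs(); print(o["t"],o["tool_pos"],o["contact_force"],o["wrist_torque"])
E
python3 dial.py >/dev/null; sed -i 's/"topR",149,149/"topR",147,150/;s/"topL",150,149/"topL",149,150/' ang.py; python3 ang.py
E
bash chk.sh
```

```text
22.7167 [ 0.57858138 -0.25606096  0.45232979] [ 2.73184152 -2.65549581  4.85759174] [-0.61063321 -0.58529626  0.15827653]
topL (56, 68) centroid 201.8 min 202.0 width 27
topL (68, 82) centroid 199.6 min 199.0 width 22
topL (82, 90) centroid 198.5 min 200.0 width 19
topL (56, 90) centroid 200.2 min 200.0 width 24
topR (56, 68) centroid 200.2 min 200.0 width 26
topR (68, 82) centroid 199.7 min 200.0 width 22
topR (82, 90) centroid 198.3 min 199.0 width 21
topR (56, 90) centroid 199.5 min 200.0 width 23
```

Call:
apply_moves(plan=[[0.03, 0, 0, 0, 0], [0.05, 0, 0, 0, 0], [0.06, 0, 0, 0, 0], [0.06, 0, 0, 0, 0], [0.06, 0, 0, -0.03, 0], [0.06, 0, 0, -0.06, 0], [0.06, 0, 0, -0.09, 0], [0.06, 0, 0, -0.11, 0], [0.06, 0, 0, -0.11, 0], [0.06, 0, 0, -0.11, 0]])

```text
t: 23.65
tool_pos: [0.5785, -0.2557, 0.5626]
tool_rot: [-2.379, 2.051, -0.003]
contact_force: [0.3, -0.5, -0.3]
opening: 0.0597
grip_force: 0.0
```

```bash
bash chk.sh; sed -i 's/^zb=.*/zb=.138/;s/34\.7/14/g' fit.py; python3 fit.py | grep -v L
```

```text
23.7 [ 0.57856915 -0.25579263  0.56046117] [-0.51632878  0.25476191  0.16116902] [-0.01688436  0.08438071  0.01752866]
topL (56, 68) centroid 201.8 min 201.0 width 29
topL (68, 82) centroid 199.6 min 199.0 width 22
topL (82, 90) centroid 198.6 min 200.0 width 19
topL (56, 90) centroid 200.0 min 200.0 width 24
topR (56, 68) centroid 200.2 min 200.0 width 26
topR (68, 82) centroid 199.7 min 200.0 width 22
topR (82, 90) centroid 198.3 min 199.0 width 20
topR (56, 90) centroid 199.5 min 200.0 width 23
tcp [ 0.5786 -0.2559  0.5586] az -81.54753980955394 F [-0.4304  0.0037  0.301 ] T [ 0.0185 -0.0016  0.0248]
socket 644 [ 0.5787 -0.255 ] [9.1855] 0.0002845365660419324
socket 644 [ 0.5788 -0.2554] [] 0.0003714404506196111
head 187 [ 0.5698 -0.1384] [98.4032] 7.883647328364173e-05
head 187 [ 1.2273 -0.0828] [] 0.0007848428827975948
stem 0.05 193 [ 0.5788 -0.2553]
stem 0.07 198 [ 0.5786 -0.2554]
stem 0.09 200 [ 0.5787 -0.2554]
stem 0.11 195 [ 0.5783 -0.2551]
[(np.float64(0.13), np.int64(53)), (np.float64(0.132), np.int64(44)), (np.float64(0.134), np.int64(64)), (np.float64(0.136), np.int64(15
[... 1568 characters left out ...]
7)), (np.float64(0.228), np.int64(17)), (np.float64(0.23), np.int64(22)), (np.float64(0.232), np.int64(24)), (np.float64(0.234), np.int64(19)), (np.float64(0.236), np.int64(24)), (np.float64(0.238), np.int64(19)), (np.float64(0.24), np.int64(21)), (np.float64(0.242), np.int64(18)), (np.float64(0.244), np.int64(20)), (np.float64(0.246), np.int64(16)), (np.float64(0.248), np.int64(24)), (np.float64(0.25), np.int64(18)), (np.float64(0.252), np.int64(19)), (np.float64(0.254), np.int64(16)), (np.float64(0.256), np.int64(19)), (np.float64(0.258), np.int64(21)), (np.float64(0.26), np.int64(23)), (np.float64(0.262), np.int64(17)), (np.float64(0.264), np.int64(19)), (np.float64(0.266), np.int64(19))]
```

The key stands vertical with its socket top at about 0.180, so it is on the collar. The pointers agree to within 1° and the gripper is clear. Handing in.

```bash
python3 -c "
from station import ctrl
print(ctrl.finish_job())"
```

```text
the job is handed in; nothing more can be done
None
```

The T-key was seated on the slack right-hand screw, turned it clockwise until its pointer matched its neighbour's to within about 1° by the top camera, and was left standing on it; the job is handed in, but no verdict came back.

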